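Return three reagent bottles to their own drip trays

ROBOT

A 6-joint arm with a two-finger parallel gripper is mounted at the origin on the work surface. World frame = base frame: x ahead of the robot, y to its left, z up, the work surface at z = 0. Lengths are in m, angles in rad, forces in N, time in s.
With the tool pointing down it reaches from about 0.275 to 0.825 m from the base axis. Payload 4.9 kg.
Tool frame: the origin (TCP) lies midway between the tips of the shut fingers; the grasp point (between the pads) lies 19 mm behind it (bot.grip_depth is the distance from the TCP to the grasp point, in m); z points along the fingers, y is the line along which they close (so a half turn about z gives the same grasp; the last joint's range is limited). The gripper opens to 85 mm and grips with 20 to 120 N. Pads are 22 mm wide; open, the fingers measure 114 mm over their backs; the gripper's body (76 mm by 85 mm) begins 54 mm behind the grasp point. The pads swing forward as they close: fully open they stand 13 mm farther back than shut.
Start: joints at [-1.404, 0.326, -0.193, 1.052, 0, 1.437], TCP at [0.163, -0.525, 0.231] pointing down, gripper open.
Joint ranges: [-2.65, 2.65], [-0.97, 1.79], [-1.3, 1.35], [-1.93, 2.1], [-1.47, 1.37], [-3.14, 3.14]. Speed limits (rad/s): [2.57, 2.57, 3.14, 3.14, 3.14, 3.14].

INTERFACE

Orientations are given as a unit quaternion [w, x, y, z].
In Python, from cell import bot gives the robot as it stands. Calls block until the motion is done:
- bot.move_pose(position, orientation): joint-space move of the TCP to a pose.
- bot.move_linear(position, speed=0.15, rotation=None, until_force=None): straight line of the TCP; rotation=None keeps the orientation; speed is the mean speed in m/s. With until_force (N) it stops when the force on the tool has changed by that much, and returns True; else False.
- bot.goto_joints(angles): joint-space move.
- bot.set_gripper(opening, grasp_force=None): opening from 0.0 (shut) to 1.0 (fully open); grasp_force is the grip in N (None keeps the last); returns when the fingers have stopped.
- bot.wait(seconds).
- bot.solve_ik(position, orientation): joint angles nearest the present ones, or None.
- bot.camera(name): name is "scene" or "top"; returns the picture (480x640x3 uint8, red, green, blue); there is no depth.
- bot.calibration(name): a dict with "mtx" (3x3 intrinsics, pixels), "extrinsics" (4x4, takes a point from world to camera coordinates). Camera axes: x right, y down, z forward; pixel columns grow to the right and rows downward; lengths in m; the calibration is good to about 2 mm. A picture is of the moment at which its call begins. calibration takes no time and is no camera call.
A pose or a line that the arm cannot do raises bot.PlanningError and nothing moves.
- bot.close_job(): hands the job in, once; it reports no verdict.
Trained networks look in the newest picture that a camera, given by its name, has taken for a name from the list of things; names that differ only in an ending like _2 or _b are one class to them, and where a whole thing is asked for, a point or a joint stands for the part that bears it (a point fixed in the world has none). Each returns a list of dicts, best first, with "confidence" (0 to 1); they miss things now and then, are a little off and sometimes report something else, mostly with a low value. They report only what shows in the picture. A call takes as long as a camera call. They do not tell look-alikes from the thing itself.
- bot.search_frame(camera, thing): "bbox" ([left, top, width, height] in pixels, round what is visible of it).
Readings, each from a call of its own:
- bot.read_clock(): time.
- bot.read_joint_positions(): joint angles.
- bot.read_joint_vel(): joint speeds.
- bot.read_joint_efforts(): joint torques, N m.
- bot.read_position(): TCP position.
- bot.read_tool_rot(): TCP orientation.
- bot.read_ft_force(): force on the tool from outside, world axes, zero at the start.
- bot.read_moment(): the same for the moment, N m.
- bot.read_gripper_width(): opening from 0.0 (shut) to 1.0 (fully open).
Only numpy, scipy, OpenCV 4.12 (cv2) and the standard library are available. Lean on these libraries where they do the work, as an engineer would, in place of code of your own. Each camera call takes 0.05 s, during which the arm holds its last target. There are 200 camera calls.

TASK

The three white bottles have been put back in one another's drip trays: move each into the tray whose outline matches its foot (square bottle in the square tray, round jar in the round tray, oblong bottle lengthwise in the oblong tray), standing flat on the tray's floor in the middle, with its sides parallel to the tray's. Each tray holds only one bottle, so you may park one on the empty white tile while you work. Keep the bottles upright, and leave the beaker, flask and mortar where they stand.

Things in the scene. Friction and masses are not known exactly. Their poses are not given: they have to be found in the camera images.
- square_bottle: white plastic, straight body with a narrower blue ribbed screw cap centred on top; origin: centre of the underside; z up and x, y along the sides. Foot 56 x 56 mm, body 80 mm high, then a 6 mm neck of 28 mm diameter, then the cap, 38 mm in diameter and 28 mm high; 114 mm tall in all; about 0.2 kg. At the start it stands in the round tray
- round_jar: white plastic, straight body with a narrower blue ribbed screw cap centred on top; origin: centre of the underside; z up. Foot 64 mm in diameter, body 62 mm high, then a 6 mm neck of 46 mm diameter, then the cap, 56 mm in diameter and 28 mm high; 96 mm tall in all; about 0.2 kg. At the start it stands in the oblong tray
- oblong_bottle: white plastic, straight body with a narrower blue ribbed screw cap centred on top; origin: centre of the underside; z up, x along the long side. Foot 84 mm (x) by 40 mm (y), body 72 mm high, then a 6 mm neck of 22 mm diameter, then the cap, 32 mm in diameter and 28 mm high; 106 mm tall in all; about 0.18 kg. At the start it stands in the square tray
- square_tray: square grey plastic drip tray, fixed to the bench, floor 4 mm thick, rim 10 mm high above the bench and 4 mm wide; origin: centre of the underside, on the bench, so a bottle standing in it has its origin 4 mm above the tray's; x, y along the sides. 100 x 100 mm outside, 92 x 92 mm inside
- round_tray: round grey plastic drip tray, fixed to the bench, floor 4 mm thick, rim 10 mm high above the bench and 4 mm wide; origin: centre of the underside, on the bench, so a bottle standing in it has its origin 4 mm above the tray's. 108 mm in diameter outside, 100 mm inside
- oblong_tray: oblong grey plastic drip tray, fixed to the bench, floor 4 mm thick, rim 10 mm high above the bench and 4 mm wide; origin: centre of the underside, on the bench, so a bottle standing in it has its origin 4 mm above the tray's; x along the long side. 130 mm (x) by 80 mm (y) outside, 122 by 72 mm inside
- spare_tile: empty white ceramic tile, fixed flat on the bench, 100 x 100 mm and 6 mm thick: the free spot, large enough for any of the bottles; origin: centre of the underside; x, y along its sides
- beaker: bystander: open glass beaker, 70 mm across the rim, 95 mm tall, loose; origin: centre of the underside
- flask: bystander: green-tinted glass conical flask, 76 mm across the foot, 115 mm tall, loose; origin: centre of the underside
- mortar: bystander: white ceramic mortar bowl, 90 mm across the rim, 55 mm tall, loose; origin: centre of the underside
There are look-alikes about, which are no part of the job. Leave any orange look-alike of the oblong_bottle alone.

How it is judged:
By the outcome, as a careful person would: the job done as asked, in the order asked, and still so for the second after the job is handed in, with the robot touching nothing.
It also fails if it takes over 112 s, if anything falls off the work surface, if the arm or the gripper's body presses on something with over 40 N, if the wrist force passes 120 N, or if a joint passes its speed limit or range.

## Working session

There is one attempt and no reset: what is moved stays moved. The work goes in short steps, each a Python script; the robot and the scene stay as the last script left them, time stands still between calls to the robot, and variables do not carry over. Pictures are saved under pics/ and viewed, on a budget of 14 in all, crops included, one or two more only if the job needs it, and the job is handed in when it is done.

```bash
mkdir -p pics; ls; python3 - <<'E'
from cell import bot
import cv2,numpy as np
for c in("top","scene"):
    im=bot.camera(c); cv2.imwrite(f"pics/{c}0.png",im[:,:,::-1])
    k=bot.calibration(c);print(c,np.round(k["mtx"],1).tolist(),np.round(k["extrinsics"],4).tolist())
    for t in["square_bottle","round_jar","oblong_bottle","square_tray","round_tray","oblong_tray","spare_tile","beaker","flask","mortar"]:
        print(t,[(np.round(d["bbox"]).tolist(),round(d["confidence"],2)) for d in bot.search_frame(c,t)][:3])
E
```

```text
pics
top [[547.8, 0.0, 324.8], [0.0, 547.8, 241.8], [0.0, 0.0, 1.0]] [[-0.012, -0.9999, -0.0079, 0.0183], [-0.9963, 0.0126, -0.0846, 0.5188], [0.0846, 0.0069, -0.9964, 1.3434], [0.0, 0.0, 0.0, 1.0]]
square_bottle [([427.0, 246.0, 28.0, 25.0], 0.85)]
round_jar [([196.0, 241.0, 33.0, 25.0], 0.73)]
oblong_bottle [([372.0, 296.0, 37.0, 29.0], 0.96), ([253.0, 263.0, 27.0, 38.0], 0.84), ([206.0, 309.0, 44.0, 23.0], 0.82)]
square_tray [([303.0, 237.0, 53.0, 58.0], 0.64)]
round_tray [([264.0, 170.0, 47.0, 48.0], 0.45)]
oblong_tray [([194.0, 230.0, 43.0, 54.0], 0.72), ([453.0, 171.0, 35.0, 30.0], 0.65)]
spare_tile [([263.0, 171.0, 45.0, 46.0], 0.83)]
beaker [([371.0, 172.0, 27.0, 32.0], 0.95), ([423.0, 248.0, 34.0, 27.0], 0.66)]
flask [([453.0, 172.0, 34.0, 30.0], 0.93)]
mortar [([184.0, 158.0, 38.0, 38.0], 0.74)]
scene [[457.3, 0.0, 323.0], [0.0, 457.3, 242.3], [0.0, 0.0, 1.0]] [[-0.4981, 0.867, 0.0139, 0.277], [0.7032, 0.4133, -0.5785, -0.339], [-0.5073, -0.2784, -0.8156, 1.319], [0.0, 0.0, 0.0, 1.0]]
square_bottle [([228.0, 157.0, 35.0, 45.0], 0.58)]
round_jar [([441.0, 266.0, 41.0, 50.0], 0.61)]
oblong_bottle [([308.0, 147.0, 25.0, 46.0], 0.97), ([321.0, 201.0, 40.0, 45.0], 0.89), ([443.0, 208.0, 43.0, 46.0], 0.74)]
square_tray [([315.0, 228.0, 57.0, 32.0], 0.65)]
round_tray [([226.0, 180.0, 42.0, 32.0], 0.78)]
oblong_tray [([432.0, 268.0, 37.0, 61.0], 0.82)]
spare_tile [([438.0, 266.0, 45.0, 48.0], 0.67), ([316.0, 287.0, 58.0, 55.0], 0.57)]
beaker [([229.0, 233.0, 34.0, 47.0], 0.69)]
flask [([151.0, 195.0, 39.0, 50.0], 0.78)]
mortar [([414.0, 347.0, 43.0, 47.0], 0.85), ([232.0, 156.0, 30.0, 47.0], 0.36), ([439.0, 265.0, 44.0, 47.0], 0.25)]
```

View pics/top0.png

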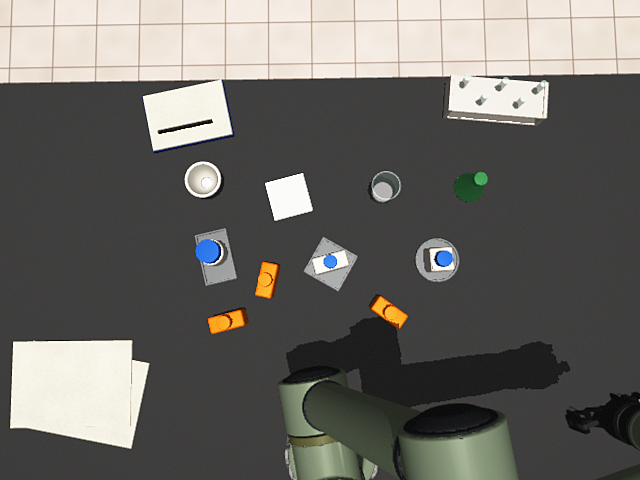

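View pics/scene0.png

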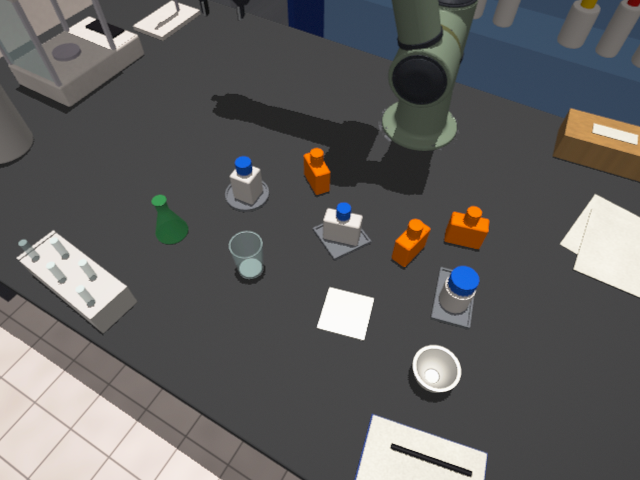

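The orange look-alikes sit at top px (266,280), (227,321) and (389,311). The white oblong bottle is the one at (330,262), in the square tray, so it's the one meant. Next I'll fit poses by matching silhouettes in both views, with one enlarged crop as confirmation.

```bash
cat > h.py <<'E'
from cell import bot
import cv2,numpy as np
from scipy.optimize import minimize
S=4
def rect(a,b): return np.array([[a,b],[-a,b],[-a,-b],[a,-b]])/2
def circ(d): t=np.linspace(0,2*np.pi,48,endpoint=False); return d/2*np.c_[np.cos(t),np.sin(t)]
F={"sq":(rect(.056,.056),.080,.028,.038),"jar":(circ(.064),.062,.046,.056),"ob":(rect(.084,.040),.072,.022,.032)}
T={"sqT":rect(.1,.1),"rdT":circ(.108),"obT":rect(.13,.08),"tile":rect(.1,.1)}
def seg(im):
    r,g,b=[im[...,i].astype(int) for i in range(3)]; mx=np.maximum(np.maximum(r,g),b); mn=np.minimum(np.minimum(r,g),b)
    L=np.zeros(im.shape[:2],np.uint8); low=(mx-mn)<45
    L[low&(mx>72)]=1; L[low&(mx>145)]=2; L[(b>r+60)&(b>g+30)]=3
    return L
def px(P,k):
    P=P@k["extrinsics"][:3,:3].T+k["extrinsics"][:3,3]; P=P@k["mtx"].T; return P[:,:2]/P[:,2:]
def pose(poly,p):
    c,s=np.cos(p[2]),np.sin(p[2]); return poly@np.array([[c,s],[-s,c]])+p[:2]
def prism(I,poly,z0,z1,p,k,o,l):
    q=pose(poly,p); P=np.vstack([np.c_[q,np.full(len(q),z)] for z in(z0,z1)])
    h=cv2.convexHull(((px(P,k)-o+.5)*S*16-8).astype(np.int32)); cv2.fillConvexPoly(I,h,l,cv2.LINE_8,4)
def fit(obs,tray,bottle,p0,z0=.004,only=None,R=62):
    """obs: list of (labels,calib). p0=[tx,ty,tyaw,bx,by,byaw]; returns fitted pose and mismatch"""
    data=[]
    for L,k in obs:
        o=px(np.array([[p0[0],p0[1],.03]]),k)[0].astype(int)-R//2
        data.append((cv2.resize(L[o[1]:o[1]+R,o[0]:o[0]+R],None,fx=S,fy=S,interpolation=cv2.INTER_NEAREST),k,o))
    def cost(p):
        c=0
        for L,k,o in data:
            I=np.zeros_like(L)
            if tray: prism(I,T[tray],0,.006 if tray=="tile" else .010,p[:3],k,o,2 if tray=="tile" else 1)
            if bottle:
                poly,h,n,cd=F[bottle]; b=p[3:]
                prism(I,poly,z0,z0+h,b,k,o,2); prism(I,circ(n),z0+h,z0+h+.006,b,k,o,2); prism(I,circ(cd),z0+h+.006,z0+h+.034,b,k,o,3)
            c+=np.mean(I!=L)
        return c
    best=None; d=np.array([.006,.006,.15]*2)
    for dy in(0,.4,-.4,.8,-.8):
        q=np.array(p0,float); q[2]+=dy; q[5]+=dy
        for _ in range(2):
            r=minimize(cost,q,method="Nelder-Mead",options=dict(initial_simplex=np.vstack([q]+[q+np.eye(6)[i]*d for i in range(6)]),maxiter=350,xatol=1e-4,fatol=1e-5)); q=r.x
        if best is None or r.fun<best.fun: best=r
    return best.x,best.fun
def ray(u,v,z,k):
    R,t=k["extrinsics"][:3,:3],k["extrinsics"][:3,3]; C=-R.T@t; d=R.T@np.linalg.inv(k["mtx"])@[u,v,1]; return (C+d*(z-C[2])/d[2])[:2]
E
python3 - <<'E'
from h import *
im=cv2.imread("pics/top0.png")[:,:,::-1]; sc=cv2.imread("pics/scene0.png")[:,:,::-1]
kt,ks=bot.calibration("top"),bot.calibration("scene")
obs=[(seg(im),kt),(seg(sc),ks)]
for t,b,u,v,cu,cv,y in[("rdT","sq",437,260,444,258,.1),("obT","jar",215,257,208,252,.1),("sqT","ob",331,264,330,262,1.9),("tile",None,289,197,289,197,.2)]:
    a=ray(u,v,.008,kt); c=a if b is None else ray(cu,cv,.004+F[b][1]+.034,kt)
    for nm,ob in(("top",obs[:1]),("scene",obs[1:]),("both",obs)):
        p,f=fit(ob,t,b,[*a,y,*c,y]); q=p.copy();q[[2,5]]=np.degrees(q[[2,5]]);q[[0,1,3,4]]*=1000; print(t,b,nm,np.round(q,1),round(f,4))
pal=np.array([[0,0,0],[90,90,90],[255,255,255],[255,60,0]],np.uint8)
A=cv2.resize(im[150:340,180:500,::-1],None,fx=2.4,fy=2.4,interpolation=cv2.INTER_CUBIC)[:,:780]
B=cv2.resize(pal[obs[1][0]][140:350,180:500],None,fx=1,fy=1);C=cv2.resize(pal[obs[0][0]][150:340,180:500],None,fx=1,fy=1)
out=np.zeros((590,780,3),np.uint8); out[:300]=cv2.resize(A,(505,300)) .repeat(1,0)[:, :505].copy() if 0 else 0
cv2.imwrite("pics/crop0.png",A)
out=np.zeros((210,640,3),np.uint8); out[:210,:320]=B; out[:190,320:]=C; cv2.imwrite("pics/seg0.png",np.vstack([cv2.resize(A,(640,380)),out]))
E
```

```text
rdT sq top [ 471.5 -269.7   20.9  470.5 -267.    58.1] 0.2028
rdT sq scene [ 499.7 -283.    -1.8  417.2 -313.9    8.5] 0.629
rdT sq both [ 469.  -271.7    7.3  468.1 -268.1  -44.9] 0.9348
obT jar top [486.7 288.6  12.7 495.5 290.5   6.6] 0.2582
obT jar scene [ 4.959e+02  2.982e+02 -6.750e+01  4.745e+02  2.870e+02 -1.000e-01] 0.4448
obT jar both [486.9 288.3  13.  493.2 287.7 -46.7] 0.8529
sqT ob top [464.7  -1.4  60.1 467.9  -1.2  96.8] 0.2543
sqT ob scene [490.7  -7.  103.4 417.8 -22.2 104.4] 0.5328
sqT ob both [461.9  -3.4 149.5 446.2 -15.4 144.5] 0.9349
tile None top [637.7 103.1 104.3 629.7  97.5  31.2] 0.0162
tile None scene [635.3 100.9  14.2 635.7 104.   10.7] 0.4577
tile None both [637.  102.   14.1 635.1  88.9 -45.8] 0.4853
```

View pics/seg0.png

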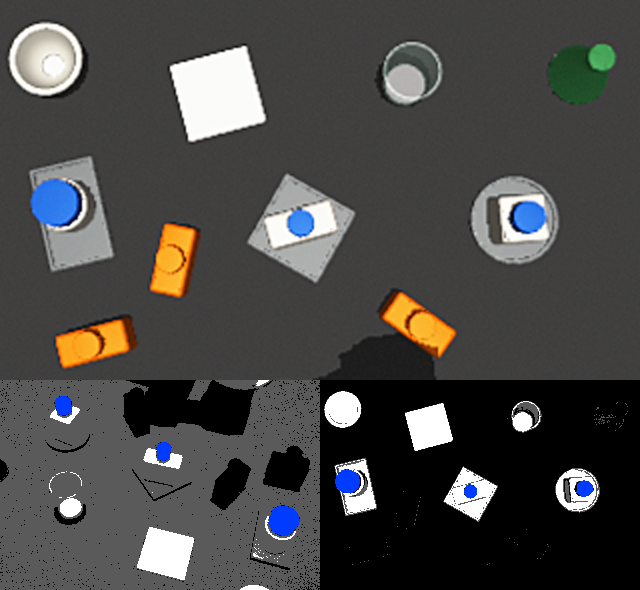

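The crop confirms it: the white oblong bottle is in the square tray, and the three orange ones are not mine. My grey and white thresholds need to be set per camera, so I'm sampling the pixel values.

```bash
python3 - <<'E'
from h import *
t=cv2.imread("pics/top0.png")[:,:,::-1]; s=cv2.imread("pics/scene0.png")[:,:,::-1]
f=lambda im,L:[im[v,u].tolist() for u,v in L]
print("top tray",f(t,[(227,270),(321,277),(345,252),(425,272)]),"bot",f(t,[(318,268),(343,257),(450,268),(435,253)]),"shadow",f(t,[(427,258)]),"bench",f(t,[(260,230),(380,240)]))
print("sc tray",f(s,[(443,300),(460,316),(340,251),(360,237),(262,192),(230,200)]),"bot",f(s,[(335,228),(350,235),(240,180),(254,184),(453,300),(462,303)]),"bench",f(s,[(280,230),(390,290)]))
E
```

```text
top tray [[161, 162, 162], [176, 177, 175], [183, 173, 164], [173, 175, 174]] bot [[251, 251, 249], [251, 250, 246], [253, 250, 245], [216, 204, 187]] shadow [[78, 75, 71]] bench [[65, 63, 63], [64, 64, 63]]
sc tray [[100, 97, 94], [137, 139, 144], [135, 138, 144], [132, 133, 138], [73, 73, 75], [135, 137, 143]] bot [[115, 111, 109], [115, 111, 108], [207, 199, 193], [101, 97, 95], [112, 109, 105], [116, 112, 107]] bench [[73, 73, 74], [73, 73, 74]]
```

```bash
sed -i 's/L\[low&(mx>72)\]=1; L\[low&(mx>145)\]=2/L[low\&(mx>71)]=1; L[low\&(mx>205)]=2/' h.py
python3 - <<'E'
from h import *
im=cv2.imread("pics/top0.png")[:,:,::-1];sc=cv2.imread("pics/scene0.png")[:,:,::-1]
kt,ks=bot.calibration("top"),bot.calibration("scene"); obs=[(cv2.medianBlur(seg(im),3),kt)]
Ls=seg(sc)
for t,b,u,v,cu,cv,y in[("rdT","sq",437,260,444,258,.1),("obT","jar",215,257,208,252,.1),("sqT","ob",331,264,330,262,.35),("tile",None,289,197,289,197,.2)]:
    a=ray(u,v,.008,kt); c=a if b is None else ray(cu,cv,.004+F[b][1]+.034,kt)
    best=None
    for ty in([0] if t!="sqT" else [0,.5,1.]):
        p,f=fit(obs,t,b,[*a,y+ty,*c,y if t!="sqT" else np.pi/2+.3])
        if best is None or f<best[1]: best=(p,f)
    p,f=best; q=p.copy();q[[2,5]]=np.degrees(q[[2,5]]);q[[0,1,3,4]]*=1000; print(t,b,np.round(q,1),round(f,4))
    if b:
        z=.004+F[b][1]+.02; e=px(np.array([[*p[3:5],z]]),ks)[0]; m=(Ls==3); yy,xx=np.nonzero(m); w=np.hypot(xx-e[0],yy-e[1])<25
        g=ray(xx[w].mean(),yy[w].mean(),z,ks); print("  scene cap",np.round(g*1000,1),w.sum())
    else: 
        m=np.zeros_like(Ls); prism
E
```

```text
rdT sq [ 471.7 -269.4   39.8  470.3 -264.1   97.6] 0.0843
  scene cap [ 468.  -268.2] 270
obT jar [486.7 288.5  12.6 496.1 292.   30.6] 0.0642
  scene cap [492.4 287.4] 724
sqT ob [ 4.653e+02 -1.000e+00  5.980e+01  4.677e+02 -1.000e-01  1.084e+02] 0.0518
  scene cap [464.3  -3. ] 229
tile None [638.  103.3  14.4 636.3 108.1  41.9] 0.0273
```

```bash
cat > m.py <<'E'
from h import *
HI=.225
def quat(y): return [0,np.cos(y/2),np.sin(y/2),0]
def choose(a,b,ya,yb,offs):
    """tool-yaw offset (relative to the bottle) that suits the wrist at pick a and place b; returns tool yaws"""
    best=None
    for o in offs:
        for s in(0,np.pi,-np.pi):
            q=[bot.solve_ik([*p,HI],quat(y+o+s)) for p,y in((a,ya),(b,yb))]
            if any(x is None for x in q): continue
            c=max(abs(x[5]) for x in q)+abs(q[0][5]-q[1][5])+.2*abs(q[0][5]-bot.read_joint_positions()[5])
            if best is None or c<best[0]: best=(c,ya+o+s,yb+o+s)
    return best[1:]
def pick(kind,xy,yaw,z0,op=1.0):
    d=F[kind][1]+.002
    bot.set_gripper(op); bot.move_pose([*xy,HI],quat(yaw)); bot.move_linear([*xy,z0+d+.03],speed=.2)
    hit=bot.move_linear([*xy,z0+d],speed=.06,until_force=6)
    bot.set_gripper(0,grasp_force=50)
    print("pick",hit,"w",round(bot.read_gripper_width()*85,1),"tcp",np.round(bot.read_position(),4))
    bot.move_linear([*xy,HI+.005],speed=.15); print("held w",round(bot.read_gripper_width()*85,1),"F",np.round(bot.read_ft_force(),1))
def place(kind,xy,yaw,z0,op,rel=.01):
    d=F[kind][1]+.002
    bot.move_linear([*xy,HI+.005],speed=.25,rotation=quat(yaw)); bot.move_linear([*xy,z0+d+.015],speed=.15)
    hit=bot.move_linear([*xy,z0+d-.004],speed=.02,until_force=3)
    print("place",hit,"tcp",np.round(bot.read_position(),4),"floor err mm",round((bot.read_position()[2]-z0-d)*1e3,1),"t",round(bot.read_clock(),1))
    bot.set_gripper(op); bot.move_linear([*xy,HI],speed=.2)
E
python3 - <<'E'
from m import *
r=np.radians
a,b=(.469,-.2660),(.636,.1013)
ya,yb=choose(a,b,r(7.6),r(14.4),[0,np.pi/2]); print(np.degrees([ya,yb]))
pick("sq",a,ya,.004,.9); place("sq",b,yb,.006,.75)
bot.move_linear([.45,.15,.25],speed=.25)
cv2.imwrite("pics/a1.png",bot.camera("top")[:,:,::-1]);cv2.imwrite("pics/s1.png",bot.camera("scene")[:,:,::-1]); print(bot.read_clock())
E
```

```text
[-172.4 -165.6]
pick False w 36.5 tcp [ 0.4693 -0.266   0.0865]
held w 36.6 F [-0.5 -0.7 -1.6]
place True tcp [0.6358 0.1014 0.0885] floor err mm 0.5 t 9.6
11.8917
```

View pics/s1.png

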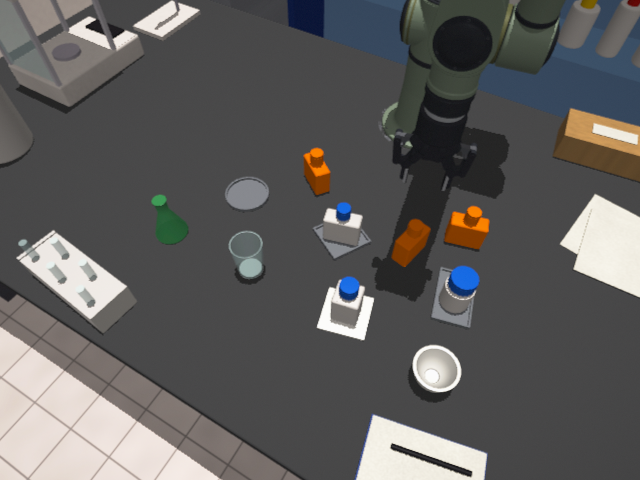

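View pics/a1.png

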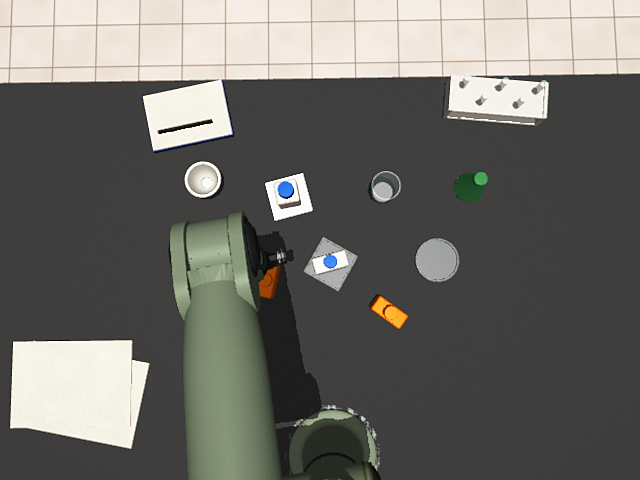

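The square bottle stands upright on the tile at (286,190) in the top view, and the round tray at (437,260) is empty. Now I get the cameras' bias from this known placement and refit the round tray.

```bash
cat >> h.py <<'E'
def caps(L,k,xy,z):
    """cap centre (m) by blue-blob fit: cylinder silhouette centred on guess, corrected by centroid difference"""
    e=px(np.array([[*xy,z-.014]]),k)[0]; yy,xx=np.nonzero(L==3); w=np.hypot(xx-e[0],yy-e[1])<25
    return np.array([xx[w].mean(),yy[w].mean()])
def capfit(L,k,kind,xy,z0):
    xy=np.array(xy,float); poly=circ(F[kind][3]); zb=z0+F[kind][1]+.006; m=caps(L,k,xy,zb+.028)
    for _ in range(4):
        o=m.astype(int)-40; I=np.zeros((80*S,80*S),np.uint8); prism(I,poly,zb,zb+.028,[*xy,0],k,o,1)
        yy,xx=np.nonzero(I); c=np.array([xx.mean(),yy.mean()])/S+o-.5+.5/S
        xy+=ray(*m,zb+.014,k)-ray(*c,zb+.014,k)
    return xy
E
python3 - <<'E'
from h import *
kt,ks=bot.calibration("top"),bot.calibration("scene"); np.set_printoptions(suppress=True,precision=1)
for n in"01":
    fs=("pics/top0.png","pics/scene0.png") if n=="0" else("pics/a1.png","pics/s1.png")
    Ls=[seg(cv2.imread(f)[:,:,::-1]) for f in fs]
    for kd,xy,z in[("sq",(.469,-.266),.004) if n=="0" else("sq",(.636,.101),.006),("jar",(.494,.29),.004),("ob",(.466,-.002),.004)]:
        for nm,L,k in(("top",Ls[0],kt),("sc",Ls[1],ks)):
            try: print(n,kd,nm,capfit(L,k,kd,xy,z)*1e3)
            except Exception as e: print(n,kd,nm,"none")
im=cv2.imread("pics/a1.png")[:,:,::-1]; L=cv2.medianBlur(seg(im),3)
p,f=fit([(L,kt)],"rdT",None,[.471,-.269,0,0,0,0]);print("rdT top",p[:2]*1e3,f)
# round tray in scene: non-bench threshold by local ellipse
s=cv2.imread("pics/s1.png")[175:215,220:275].astype(int).max(2); print(np.percentile(s,[5,25,50,75,90,97]))
p,f=fit([(cv2.medianBlur((L>0).astype(np.uint8)*2,3),kt)],"tile",None,[.638,.103,.25,0,0,0])
E
```

```text
0 sq top [ 470.3 -266.3]
0 sq sc [ 468.1 -268. ]
0 jar top [495.2 291. ]
0 jar sc [492.5 287.1]
0 ob top [467.   -0.4]
0 ob sc [464.5  -2.9]
1 sq top [637.9 103.3]
1 sq sc [634.4 100.5]
1 jar top [nan nan]
1 jar sc [492.5 287.1]
1 ob top [467.   -0.4]
1 ob sc [464.5  -2.9]
rdT top [ 471.7 -269.3] 0.015055931321540062
[ 71.  74.  94. 142. 143. 143.]h.py:49: RuntimeWarning: Mean of empty slice.
  return np.array([xx[w].mean(),yy[w].mean()])
  ret = ret.dtype.type(ret / rcount)
h.py:53: RuntimeWarning: invalid value encountered in cast
  o=m.astype(int)-40; I=np.zeros((80*S,80*S),np.uint8); prism(I,poly,zb,zb+.028,[*xy,0],k,o,1)
h.py:20: RuntimeWarning: invalid value encountered in cast
  h=cv2.convexHull(((px(P,k)-o+.5)*S*16-8).astype(np.int32)); cv2.fillConvexPoly(I,h,l,cv2.LINE_8,4)
h.py:54: RuntimeWarning: Mean of empty slice.
  yy,xx=np.nonzero(I); c=np.array([xx.mean(),yy.mean()])/S+o-.5+.5/S
```

```bash
python3 - <<'E'
from m import *
a,b=(.4936,.2886),(.4701,-.2705)
ya,yb=choose(a,b,np.pi/2,np.pi/2,[0]); print(np.degrees([ya,yb]))
pick("jar",a,ya,.004,1.0); place("jar",b,yb,.004,1.0)
bot.move_linear([.30,-.18,.27],speed=.25)
cv2.imwrite("pics/a2.png",bot.camera("top")[:,:,::-1]);cv2.imwrite("pics/s2.png",bot.camera("scene")[:,:,::-1]); print(bot.read_clock())
kt,ks=bot.calibration("top"),bot.calibration("scene"); np.set_printoptions(suppress=True,precision=1)
Lt,Ls=[seg(cv2.imread(f"pics/{c}2.png")[:,:,::-1]) for c in"as"]
print("jar",capfit(Lt,kt,"jar",b,.004)*1e3,capfit(Ls,ks,"jar",b,.004)*1e3)
M=cv2.medianBlur(Lt,3)
for y in(.1,.22): p,f=fit([(M,kt)],"obT",None,[.4867,.2885,y,0,0,0]);print("obT",p[:2]*1e3,np.degrees(p[2]),f)
E
```

```text
[90. 90.]
pick False w 54.1 tcp [0.4941 0.2888 0.0687]
held w 54.3 F [-0.1 -0.2 -2.8]
place True tcp [ 0.47   -0.2704  0.0686] floor err mm 0.6 t 21.3
23.7
jar [ 471.  -271.7] [ 468.6 -273.3]
obT [486.6 288.5] 12.645513844897216 0.013299947970863684
obT [486.7 288.5] 12.607563278754899 0.013299947970863684
```

View pics/a2.png

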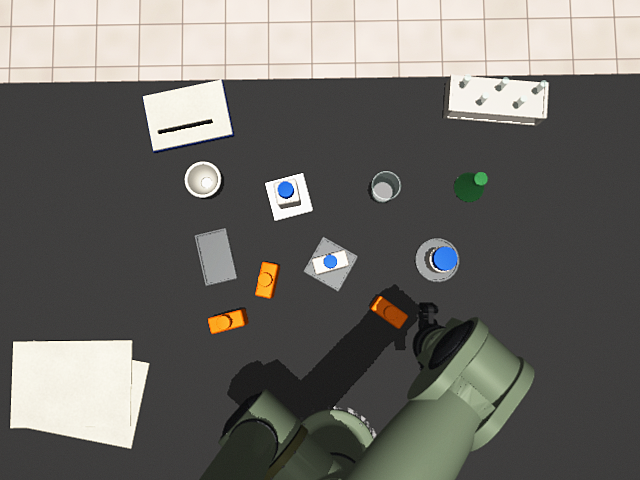

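The jar stands in the round tray and the oblong tray is empty. Next is the oblong bottle.

```bash
python3 - <<'E'
from m import *
r=np.radians
a,b=(.4656,-.0018),(.4853,.2863)
c=[(choose(a,b,r(108.4),r(yb),[0,np.pi/2])) for yb in(12.6,192.6)]
ya,yb=min(c,key=lambda t:abs(t[0]-t[1])); print(np.degrees([ya,yb]))
pick("ob",a,ya,.004,.8); place("ob",b,yb,.004,.7)
bot.move_linear([.40,-.15,.27],speed=.25)
bot.move_linear([.30,-.18,.27],speed=.25)
cv2.imwrite("pics/a3.png",bot.camera("top")[:,:,::-1]);cv2.imwrite("pics/s3.png",bot.camera("scene")[:,:,::-1]); print(bot.read_clock())
kt,ks=bot.calibration("top"),bot.calibration("scene"); np.set_printoptions(suppress=True,precision=1)
Lt,Ls=[seg(cv2.imread(f"pics/{c}3.png")[:,:,::-1]) for c in"as"]
print("ob",capfit(Lt,kt,"ob",b,.004)*1e3,capfit(Ls,ks,"ob",b,.004)*1e3)
M=cv2.medianBlur(Lt,3)
for y in(.4,1.05): p,f=fit([(M,kt)],"sqT",None,[.4653,-.001,y,0,0,0]);print("sqT",p[:2]*1e3,np.degrees(p[2]),f)
p,f=fit([(M,kt)],"obT","ob",[.4867,.2885,.22,.487,.288,.22]);print("obT+ob",p*1e3,np.degrees(p[[2,5]]),f)
p,f=fit([(M,kt)],"tile","sq",[.638,.1033,.25,.638,.1033,.25],z0=.006);print("tile+sq",p*1e3,np.degrees(p[[2,5]]),f)
E
```

```text
[108.4 192.6]
pick False w 30.4 tcp [ 0.4662 -0.0018  0.0785]
held w 30.5 F [ 0.7  0.2 -2. ]
place True tcp [0.4851 0.2863 0.0784] floor err mm 0.4 t 31.4
35.2333
ob [484.6 288.9] [482.4 285.5]
sqT [465.2  -1. ] -30.24834159560817 0.019185744016649322
sqT [465.1  -1.2] 59.345878021391265 0.019071930280957335
obT+ob [486.8 288.6 220.9 485.  291.4 -14.8] [12.7 -0.8] 0.09139242976066597
tile+sq [638.  103.5 249.8 636.9 103.  332. ] [14.3 19. ] 0.06688995837669094
```

View pics/a3.png

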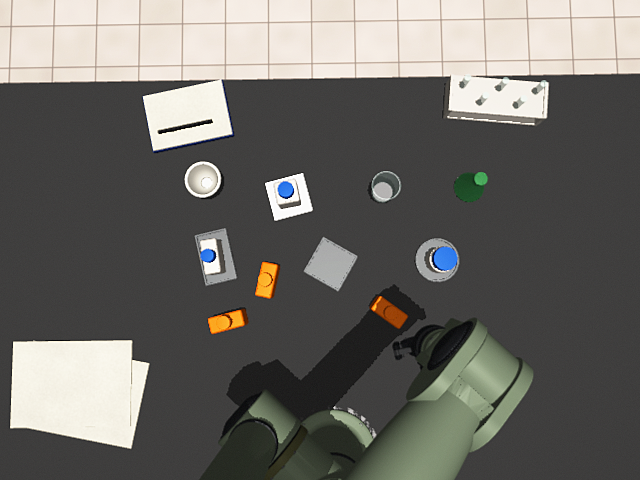

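The oblong bottle is in its tray at (209,256). The yaw fits look weak, so I'm checking enlarged crops of the oblong bottle and the parked square bottle in both views.

```bash
python3 - <<'E'
import cv2,numpy as np
t=cv2.imread("pics/a3.png");s=cv2.imread("pics/s3.png");t0=cv2.imread("pics/top0.png")
c=lambda im,u,v:cv2.resize(im[v-30:v+30,u-40:u+40],(400,300),interpolation=cv2.INTER_CUBIC)
cv2.imwrite("pics/c3.png",np.vstack([np.hstack([c(t,215,257),c(s,458,295)]),np.hstack([c(t,289,195),c(s,346,308)])]))
E
```

```text
(no output)
```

View pics/c3.png

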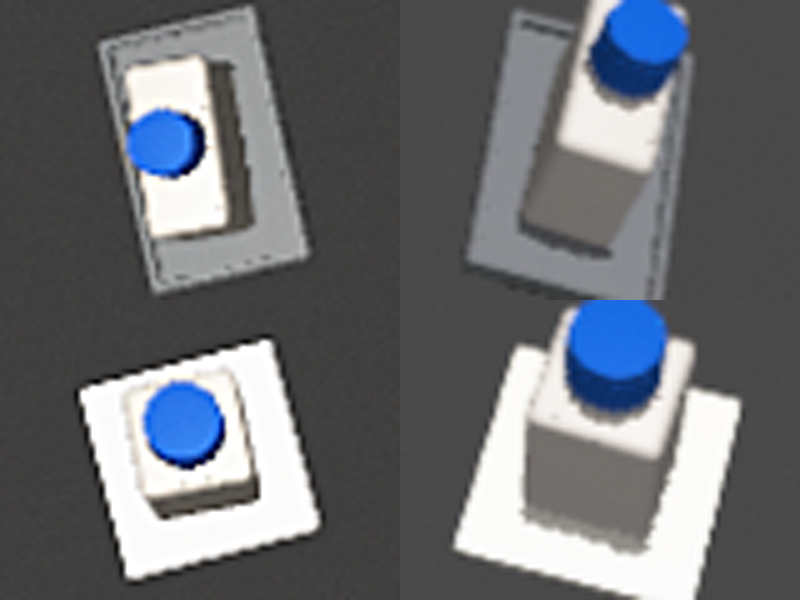

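The oblong bottle looks turned by about 4–5° from its tray, and the square bottle by about 2°. I'll measure this more precisely, and fit the empty trays in the scene camera as well.

```bash
cat >> h.py <<'E'
def faceyaw(im,k,xy,z,r=26):
    """rectangle of the bright shoulder face (with its cap) projected on height z: centre mm, sides mm, angle deg"""
    o=px(np.array([[*xy,z]]),k)[0].astype(int)-r; g=cv2.resize(im[o[1]:o[1]+2*r,o[0]:o[0]+2*r],None,fx=8,fy=8,interpolation=cv2.INTER_CUBIC)
    m=(g.min(2)>195).astype(np.uint8); n,l,st,_=cv2.connectedComponentsWithStats(m); m=l==1+np.argmax(st[1:,4])
    yy,xx=np.nonzero(m); h=cv2.convexHull(np.c_[xx,yy].astype(np.int32))[:,0]
    P=np.array([ray(*((q+.5)/8+o-.5),z,k) for q in h])*1e3
    return cv2.minAreaRect(P.astype(np.float32))
def grey(im):
    b=im[...,2].astype(int); return ((np.ptp(im.astype(int),axis=2)<45)&(im.max(2)>95)).astype(np.uint8)
E
python3 - <<'E'
from h import *
np.set_printoptions(suppress=True,precision=1)
kt,ks=bot.calibration("top"),bot.calibration("scene"); rd=lambda n:cv2.imread(f"pics/{n}.png")[:,:,::-1]
print("ob before",faceyaw(rd("top0"),kt,(.467,-.0004),.076)); print("ob after",faceyaw(rd("a3"),kt,(.4853,.2883),.076))
print("sq before",faceyaw(rd("top0"),kt,(.4705,-.266),.084))
for t,n,p0 in(("rdT","s1",[.469,-.2715,0]),("obT","s2",[.484,.286,.22]),("sqT","s3",[.463,-.003,1.04])):
    p,f=fit([(cv2.medianBlur(grey(rd(n)),5),ks)],t,None,p0+[0]*3,R=90); print(t,p[:2]*1e3,np.degrees(p[2]),f)
E
```

```text
ob before ((466.75909423828125, -0.11935043334960938), (37.02112579345703, 81.47035217285156), 14.913418769836426)
ob after ((484.30572509765625, 287.2289123535156), (81.28475189208984, 37.79859924316406), 9.312697410583496)
sq before ((470.18206787109375, -264.89154052734375), (53.77157974243164, 54.22881317138672), 3.6102006435394287)
rdT [ 467.2 -273.1] -28.360875269530087 0.016728395061728397
obT [481.9 285.2] 12.93744585458318 0.01733796296296296
sqT [460.6  -5.7] 149.66030446721447 0.01945216049382716
```

The measurements agree: the oblong bottle sits at 9.2° and its tray at 12.7°, while the square bottle is at about 10.7°. I'll turn the oblong bottle by +3.5° in place, then move the square bottle into its tray.

```bash
python3 - <<'E'
from m import *
r=np.radians
a=(.4850,.2863); pick("ob",a,r(192.6),.004,.7); place("ob",(.4848,.2865),r(196.1),.004,.7)
a,b=(.6358,.1014),(.4635,-.0029)
c=[choose(a,b,r(10.7),r(y),[0,np.pi/2]) for y in(59.6,-30.4)]
ya,yb=min(c,key=lambda t:abs(t[0]-t[1])); print(np.degrees([ya,yb]))
pick("sq",a,ya,.006,.9); place("sq",b,yb,.004,.8)
bot.move_linear([.40,-.15,.27],speed=.25); bot.move_linear([.30,-.18,.27],speed=.25)
t,s=bot.camera("top"),bot.camera("scene"); cv2.imwrite("pics/a4.png",t[:,:,::-1]);cv2.imwrite("pics/s4.png",s[:,:,::-1]); print(bot.read_clock())
kt,ks=bot.calibration("top"),bot.calibration("scene"); np.set_printoptions(suppress=True,precision=1)
for kd,xy in(("sq",b),("jar",(.47,-.2705)),("ob",(.485,.2865))): print(kd,capfit(seg(t),kt,kd,xy,.004)*1e3,capfit(seg(s),ks,kd,xy,.004)*1e3)
print("ob",faceyaw(t,kt,(.4853,.2883),.076));print("sq",faceyaw(t,kt,(.465,-.001),.084))
q=lambda im,u,v:cv2.resize(im[v-30:v+30,u-40:u+40,::-1],(400,300),interpolation=cv2.INTER_CUBIC)
cv2.imwrite("pics/c4.png",np.vstack([np.hstack([q(t,215,257),q(t,331,263)]),np.hstack([q(s,458,295),q(s,343,225)])]))
E
```

```text
pick False w 30.0 tcp [0.4854 0.2866 0.0785]
held w 30.4 F [-0.   0.3 -1.6]
place True tcp [0.4846 0.2865 0.0785] floor err mm 0.5 t 42.2
[-169.3 -210.4]
pick False w 36.8 tcp [0.6362 0.1016 0.0886]
held w 36.9 F [ 0.1 -0.1 -1.5]
place True tcp [ 0.4634 -0.0028  0.0865] floor err mm 0.5 t 50.3
53.0417
sq [464.2  -1.6] [462.3  -4.4]
jar [ 471.  -271.8] [ 468.6 -273.3]
ob [483.6 288.8] [481.4 285.5]
ob ((483.51568603515625, 286.91229248046875), (81.21697998046875, 37.29731750488281), 12.449213027954102)
sq ((464.55267333984375, -1.8903656005859375), (52.653812408447266, 53.19804000854492), 59.23652648925781)
```

View pics/c4.png

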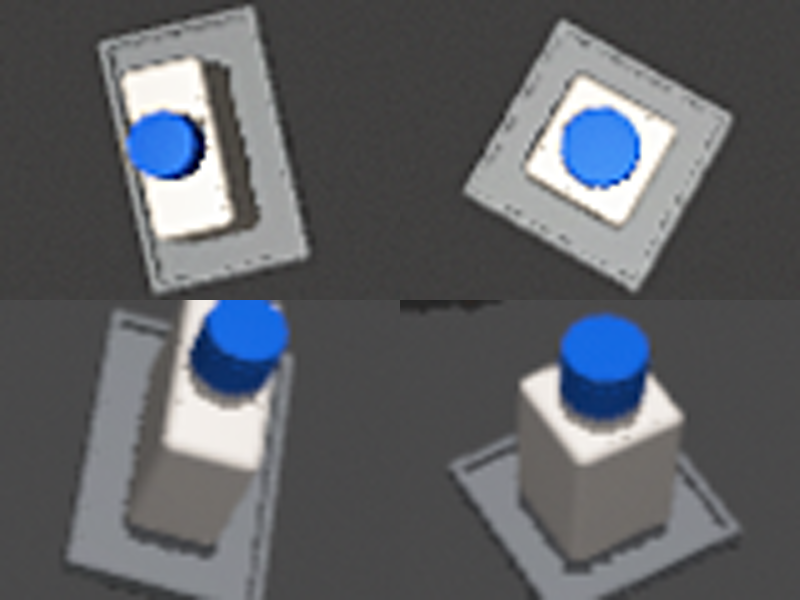

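View pics/s4.png

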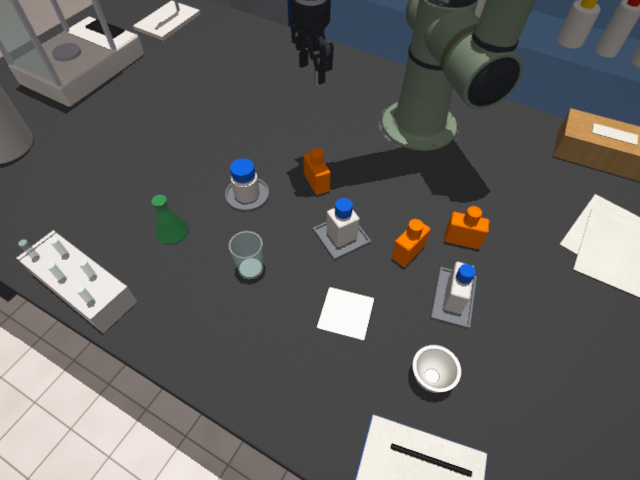

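All three bottles stand upright in their own trays. Yaw matches the trays within about 0.5°, and the offsets, averaged over the two cameras, are under 2 mm. The bystanders and orange bottles look unmoved, so I'm handing in.

```bash
python3 -c "
from cell import bot
print(bot.read_clock(),bot.close_job())"
```

```text
the job is handed in; nothing more can be done
53.0417 None
```

All three bottles now stand upright in their matching trays, and I handed the job in at 53 s of the 112 s allowed. I gripped each one by its cap: the square bottle went to the spare tile first, then the jar to the round tray, the oblong bottle to the oblong tray, and the square bottle to the square tray. The oblong bottle first landed about 3.5° askew, so I gripped it again and turned it straight.

- **Angle:** the last pictures put the oblong bottle at 12.4° in a tray at about 12.7°, and the square bottle at 59.2° in a tray at about 59.6°.
- **Height:** each placing stopped on contact about 0.5 mm above the nominal floor height, so the bottles are on the tray floors.
- **Centring:** averaged over the two cameras, every bottle is within about 2 mm of its tray's centre. The cameras disagree with each other by 2–3 mm. The worst single reading was the oblong bottle, 3.1 mm off along its length in the top view but only 0.5 mm in the scene view.
- **Other things:** the beaker, flask, mortar and orange bottles looked unmoved in the last scene picture; I judged that by eye and did not measure it.

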